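# Lock the stop screw without losing its setting

## Robot

A 6-joint arm with a two-finger parallel gripper is mounted at the origin on the work surface. World frame = base frame: x ahead of the robot, y to its left, z up, the work surface at z = 0. Lengths are in m, angles in rad, forces in N, time in s.
With the tool pointing down it reaches from about 0.425 to 0.95 m from the base axis. Payload 3.5 kg.
Tool frame: the origin (TCP) lies at the very end of the fingers, on their centre line; the grasp point (between the pads) lies ctrl.tcp_to_grasp behind it (ctrl.tcp_to_grasp is the distance from the TCP to the grasp point, in m); z points along the fingers, y is the line along which they close (so a half turn about z gives the same grasp; the last joint's range is limited). The gripper opens to 85 mm and grips with 20 to 120 N. Pads are 22 mm wide; open, the fingers measure 114 mm over their backs; the gripper's body (76 mm by 85 mm) begins 54 mm behind the grasp point. The pads swing forward as they close: fully open they stand 13 mm farther back than shut.
Start: joints at [-1.29, 0.286, 1.577, -0, 1.279, -0.15], TCP at [0.282, -0.613, 0.231] pointing down, gripper open.
Joint ranges: [-2.77, 2.77], [-0.9, 2.22], [0.21, 2.48], [-1.53, 4.67], [0.24, 2.81], [-2.84, 2.84]. Speed limits (rad/s): [2.79, 2.79, 3.14, 3.14, 3.14, 3.14].

## Interface

Orientations are given as a unit quaternion [x, y, z, w].
In Python, from plant import ctrl gives the robot as it stands.
- The arm moves only by the shell command python3 -m inch 'ROWS' [FORCE]. ROWS is JSON, a list of rows, each an object with "slide": the shift along the tool's x, y, z in cm, a list of three; "turn": the turn about the tool's z in rad; "grip": the finger opening in cm, from 0 to 8.54. A call has 1 to 20 rows; each row is the pose to reach, as a shift and turn from the pose commanded when the call began, along the tool's axes at that moment; what a row does not reach only later rows make up. A row lasts 1/10 s, in which the tool goes at most 50 mm and 8.59 degrees, less where a joint would pass 70% of its speed; a pose out of reach is approached as far as the arm can. A call with a gripper value outside its range is refused whole. The fingers move at their own pace and stop on an object; FORCE is the grip in N (left out, the last holds). Time passes only in rows, so rows that repeat a pose let the fingers close. It gives the time, the measured TCP pose, the force, the opening and the grip force at its end, in the units of the state.
- ctrl.get_state(): the state, without advancing time (a new reading comes with each control period).
- ctrl.read_camera(name): name is "side" or "top" or "wrist"; returns (picture, depth): 384x512x3 uint8, red, green, blue; 384x512 float32, m along the optical axis (not along the pixel's ray), 0 where there is no reading.
- ctrl.camera_info(name): a dict with "K" (3x3 intrinsics, pixels), "camera_from_world" (4x4, takes a point from world to camera coordinates); the wrist camera has in their place "T_tool_cam" (4x4, takes a point from camera to tool coordinates, whose origin is the TCP and whose axes are the flange's). Camera axes: x right, y down, z forward; pixel columns grow to the right and rows downward; lengths in m; the calibration is good to about 2 mm. A picture is of the moment at which its call begins: read the wrist's pose just before it. camera_info takes no time and is no camera call.
- ctrl.sign_off(): hands the job in; it is judged then, once.
The state is a dict: "time": time; "qpos": joint angles; "dq": joint speeds; "joint_efforts": joint torques, N m; "eef_pos": TCP position; "tcp_rot": TCP orientation; "contact_force": force on the tool from outside, world axes, zero at the start; "wrist_torque": the same for the moment, N m; "opening": opening from 0.0 (shut) to 1.0 (fully open); "finger_force": force on a finger pad.
Only numpy, scipy, OpenCV 4.12 (cv2) and the standard library are available. Lean on these libraries where they do the work, as an engineer would, in place of code of your own. Each camera call takes 0.05 s, during which the arm holds its last target. There are 200 camera calls.

## Task

The stop screw on the bench fixture has been set; lock it without the screw turning along with the nut (the key's little play does not matter). Set the red-handled holding key fully down over both the screw's T-bar and the yellow peg, so that it holds the screw still, then swing the locknut's lever clockwise (seen from above) until its black post stands over the red mark. Leave the red key seated there, and leave the blue-handled key where it lies.

Things in the scene. Friction and masses are not known exactly. Their poses are not given: they have to be found in the camera images.
- red_key (a point): Centre of the red fin handle of the loose holding key (280 g), 42 mm above its underside. Key: steel channel, slot down, 220 mm long (x), 44 wide (y), 22 high; slot 36 wide, 16 deep, open at both ends; half-turn symmetric. The fin on top is 70 long (x), 18 wide, reaching 20 mm above and below this point. Seated: fixture x 0, y +55, z 114 mm, length along fixture y.
- fixture: Green plate 190 (x) x 300 (y) x 12 mm fixed to the bench. Origin under it on the upright screw's axis, z up. The screw's steel T-bar lies along y: 110 long, 12 wide, 14 high, top at z 88 mm. Fixed yellow peg at x 0, y +120 mm: 12 mm across, top also z 88, on a grey rest block 80 (x) x 28 (y), top z 72, which the key's walls sit on. The slot covers bar and peg, 12 mm play each side. Brass locknut at z 35-51.
- lever_post (a point): Black upright post, 18 mm across, on the locknut's lever; this point is on its axis at z 70 mm over the fixture's origin; it stands free from z 47 to 92. Runs on a 120 mm circle about the screw, on the fixture's -y side, clockwise from +x to -x. Takes 2-3 N, stays where left. Drags the screw along unless the key holds it (which gives up to 20 degrees, then only the nut turns).
- mark (a point): Centre of the red disc, 28 mm across, on top of the fixture's plate: fixture x -69, y -98, z 12 mm, 120 mm from the screw's axis. The post must finish above it; the lever could go on past it.
- screw (a joint): Turn of the stop screw with its T-bar, rad, clockwise from above positive; 0 = its setting, T-bar in line with the peg. Starts within 0.08. Turns easily (0.06 N m) when not held.
- blue_key (a point): Handle centre of a similar key with a blue handle, slot (6 mm) too narrow for the T-bar: a bystander, to be left alone. Same outer sizes and axes as the red key. The two keys lie slot-down on the bench, one left and one right of the fixture, either way round.
Things that resemble listed ones, but are neither listed nor needed, are in the scene too. Leave any brown look-alike of the part that bears red_key alone.

How it is judged:
On the way:
1. the red key sits fully down over the T-bar and the yellow peg (x of red_key in the frame of fixture between -0.02 and 0.02 m and y of red_key in the frame of fixture between 0.03 and 0.09 m and z of red_key in the frame of fixture below 0.121 m and angle between the x axis of red_key and the y axis of fixture, either way round below 0.3 rad and angle between red_key's own z axis and vertical below 0.12 rad), for 0.3 s.
At the end, for the whole second after the job is handed in: Post within 30 mm of the mark (horizontally); T-bar within 0.45 rad of its setting; red key seated: handle centre in the fixture frame |x| < 20, y 30 to 90, z < 121 mm, length within 0.3 rad of the y axis, tilt < 0.12 rad; blue key within 50 mm of its start (all of step 1 and horizontal distance between lever_post and mark below 0.03 m and value of joint screw between -0.45 and 0.45 rad and distance of blue_key from where it was at the start of the episode below 0.05 m); the robot touches nothing.
It fails at once if the screw turns more than 0.45 rad (26 degrees) from its setting (value of joint screw above 0.45 rad or value of joint screw below -0.45 rad).
It fails at once if the blue key is moved by 50 mm or more (distance of blue_key from where it was at the start of the episode above 0.05 m).
It also fails if it takes over 51 s, if anything falls off the work surface, if the arm or the gripper's body presses on something with over 40 N, if the wrist force passes 120 N, or if a joint passes its speed limit or range.

## Working session

There is one attempt and no reset: what is moved stays moved. The work goes in short steps, Python scripts to look and compute and a shell command to move; the robot and the scene stay as the last step left them, time stands still between calls to the robot, and variables do not carry over. Pictures are saved under pics/ and viewed, at most 10 in all, crops included, and the job is handed in when it is done.

```bash
mkdir -p pics; ls; python3 - <<'E'
from plant import ctrl
import cv2,numpy as np
np.set_printoptions(precision=4,suppress=True)
for n in("top","side"):
    p,d=ctrl.read_camera(n); cv2.imwrite(f"pics/{n}0.png",p[:,:,::-1]); np.savez(f"{n}0.npz",p=p,d=d)
    i=ctrl.camera_info(n); print(n,i["K"],i["camera_from_world"])
print(ctrl.camera_info("wrist")); s=ctrl.get_state(); print(s); print(ctrl.tcp_to_grasp)
E
```

```text
pics
top [[489.5204   0.     258.3936]
 [  0.     489.5204 196.5525]
 [  0.       0.       1.    ]] [[ 0.0133 -0.9999 -0.0024  0.0001]
 [-0.9983 -0.0131 -0.0567  0.447 ]
 [ 0.0567  0.0032 -0.9984  1.5101]
 [ 0.      0.      0.      1.    ]]
side [[389.547    0.     260.6564]
 [  0.     389.547  192.8164]
 [  0.       0.       1.    ]] [[-0.9247 -0.3802 -0.0172  0.4408]
 [-0.2401  0.6178 -0.7488  0.1608]
 [ 0.2953 -0.6883 -0.6626  0.8555]
 [ 0.      0.      0.      1.    ]]
{'K': array([[272.4879,   0.    , 255.3417],
       [  0.    , 272.4879, 193.2131],
       [  0.    ,   0.    ,   1.    ]]), 'T_tool_cam': array([[-0.0011, -0.9494, -0.314 ,  0.0806],
       [ 1.    , -0.001 , -0.0004,  0.0001],
       [ 0.0001, -0.314 ,  0.9494, -0.143 ],
       [ 0.    ,  0.    ,  0.    ,  1.    ]])}
{'time': 0.1, 'qpos': array([-1.29  ,  0.2871,  1.578 , -0.    ,  1.2786, -0.15  ]), 'dq': array([ 0.0003, -0.0012, -0.0038, -0.0004, -0.0009,  0.0019]), 'joint_efforts': array([  0.0009, -40.7298, -29.3701,  -0.0002,   0.0034,   0.    ]), 'eef_pos': array([ 0.2817, -0.6127,  0.2301]), 'tcp_rot': array([ 0.9769,  0.2137, -0.0001, -0.0011]), 'contact_force': array([-0.2633, -0.3731,  0.1994]), 'wrist_torque': array([-0.0213, -0.0126, -0.0073]), 'finger_force': 0.0, 'opening': 0.9998359034498079}
0.0187
```

View pics/top0.png

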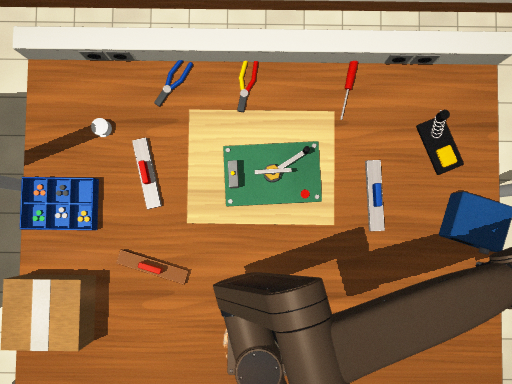

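View pics/side0.png

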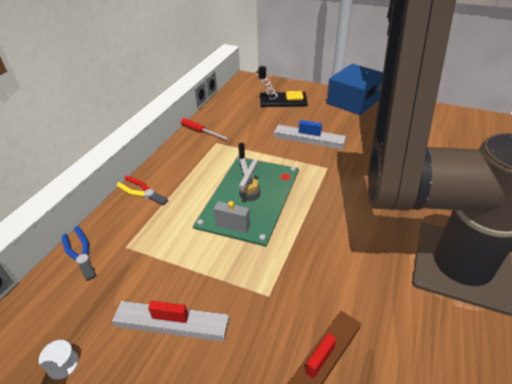

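The top view shows the red-handled key at (147,172), the brown decoy at (150,267), and the fixture at (272,173) with its peg at (233,173). The post is at (308,150), the mark at (305,194) and the blue key at (376,195). The fixture axes are close to the world axes.

```bash
cat > h.py <<'E'
import numpy as np,cv2
from plant import ctrl
from scipy.spatial.transform import Rotation as R
np.set_printoptions(precision=4,suppress=True)
def cam(n,st=None):
    i=ctrl.camera_info(n)
    if n=="wrist":
        T=np.eye(4);T[:3,:3]=R.from_quat(st["tcp_rot"]).as_matrix();T[:3,3]=st["eef_pos"]
        return i["K"],T@i["T_tool_cam"]
    return i["K"],np.linalg.inv(i["camera_from_world"])
def onplane(K,W,uv,z):
    uv=np.atleast_2d(uv).astype(float)
    r=(np.linalg.inv(K)@np.c_[uv,np.ones(len(uv))].T).T@W[:3,:3].T
    return (W[:3,3]+r*((z-W[2,3])/r[:,2])[:,None])
def masks(p):
    h=cv2.cvtColor(p,cv2.COLOR_RGB2HSV);H,S,V=[h[...,k].astype(int) for k in range(3)]
    return dict(red=((H<6)|(H>174))&(S>190)&(V>90),blue=(H>105)&(H<125)&(S>150)&(V>80),green=(H>65)&(H<90)&(S>80),
      yellow=(H>20)&(H<33)&(S>180)&(V>130),grey=(S<40)&(V>110),black=(V<45))
def blobs(m,amin=15):
    n,l,s,c=cv2.connectedComponentsWithStats(m.astype(np.uint8))
    return [(c[k],s[k],l==k) for k in range(1,n) if s[k,4]>=amin]
def rect(m,K,W,z):
    ys,xs=np.nonzero(m);q=onplane(K,W,np.c_[xs,ys],z)[:,:2].astype(np.float32)*1000
    c,(a,b),t=cv2.minAreaRect(q)
    if a<b:a,b,t=b,a,t+90
    return np.array(c),(a,b),(t+90)%180-90
E
python3 - <<'E'
from h import *
f=np.load("top0.npz");p=f["p"];K,W=cam("top");M=masks(p)
for n,z in(("red",.062),("red",.012),("blue",.062),("yellow",.088),("green",.012)):
    for c,s,m in blobs(M[n],8):
        if 90<c[0]<420 and 110<c[1]<290: print(n,z,c,s[4],onplane(K,W,c,z)[0],rect(m,K,W,z))
for c,s,m in blobs(M["grey"],60):
    if 100<c[0]<400 and 120<c[1]<290: print("grey .022",c,s[4],rect(m,K,W,.022),"at .088",rect(m,K,W,.088)[0::2])
for c,s,m in blobs(M["black"],8):
    if 280<c[0]<330 and 130<c[1]<200: print("blk .092",c,s,onplane(K,W,c,.092))
E
```

```text
red 0.062 [143.2769 171.8077] 130 [0.5144 0.3545 0.062 ] (array([513.7602, 354.4822]), (71.30276489257812, 16.84444236755371), 13.521444320678711)
red 0.062 [304.6842 193.4035] 57 [ 0.4555 -0.1333  0.062 ] (array([ 455.2174, -134.2444]), (24.08916664123535, 21.11313819885254), -89.24789088964462)
red 0.062 [149.1288 267.8258] 132 [0.2267 0.3294 0.062 ] (array([227.9451, 329.2084]), (70.1489028930664, 18.716426849365234), 72.53839111328125)
red 0.012 [143.2769 171.8077] 130 [0.5197 0.3666 0.012 ] (array([518.965 , 366.4889]), (73.72637176513672, 17.416975021362305), 13.521456718444824)
red 0.012 [304.6842 193.4035] 57 [ 0.4587 -0.1379  0.012 ] (array([ 458.4323, -138.8497]), (24.90798568725586, 21.830768585205078), -89.24734884500504)
red 0.012 [149.1288 267.8258] 132 [0.2221 0.3405 0.012 ] (array([223.4348, 340.3561]), (72.5333023071289, 19.35260009765625), 72.5384292602539)
blue 0.062 [376.9721 194.3743] 179 [ 0.4554 -0.3508  0.062 ] (array([ 456.5944, -350.766 ]), (66.32365417480469, 24.052127838134766), 0.7564036250114441)
yellow 0.088 [271.6071 166.9286] 28 [ 0.5312 -0.0322  0.08
[... 1020 characters left out ...]
092720031738) at .088 (array([531.1067, -60.273 ]), -66.26096534729004)
grey .022 [232.488  173.2105] 209 (array([518.2493,  87.3612]), (81.21732330322266, 27.226585388183594), 4.702094554901123) at .088 (array([511.3649,  83.5996]), 4.702104568481445)
grey .022 [373.7958 195.5147] 818 (array([ 456.121 , -352.4594]), (217.33424377441406, 46.28870391845703), 3.2756497859954834) at .088 (array([ 451.9503, -337.0096]), 3.2756481170654297)
grey .022 [150.9296 195.0117] 341 (array([449.0889, 339.1317]), (80.58903503417969, 43.02695083618164), 13.645906448364258) at .088 (array([445.2254, 324.3728]), 13.645931243896484)
blk .092 [306.1316 149.6579] [303 146   7   8  38] [[ 0.5835 -0.1338  0.092 ]]
```

```bash
python3 -c "
import cv2;a=cv2.imread('pics/top0.png')[110:220,110:400];cv2.imwrite('pics/c1.png',cv2.resize(a,None,fx=2.7,fy=2.7,interpolation=2))"
```

```text
(no output)
```

View pics/c1.png

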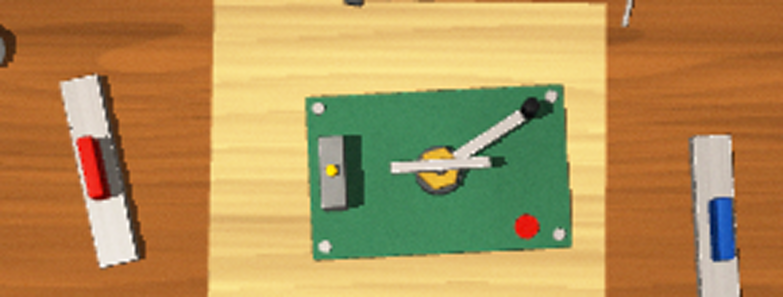

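Fixture origin is about (0.5205,-0.0357), yaw about 3.8°; peg, mark and plate all agree. The red key's handle is near (0.515,0.354), yaw 13.5°. I'll move above the red key, going round the inner reach limit.

```bash
cat >> h.py <<'E'
def go(xyz,yaw=None,st=None):
    "slide (cm) and turn for a world TCP target; yaw = world direction (deg) of tool x"
    st=st or ctrl.get_state();Rm=R.from_quat(st["tcp_rot"]).as_matrix()
    s=Rm.T@(np.array(xyz)-st["eef_pos"])*100
    y0=np.degrees(np.arctan2(Rm[1,0],Rm[0,0]));t=0 if yaw is None else -np.radians((yaw-y0+180)%360-180)
    print("slide",s.round(2),"turn",round(t,3),"yaw now",y0.round(2),"t",st["time"],"eef",st["eef_pos"])
E
python3 -m inch '[{"slide":[46,-24,-3],"turn":0,"grip":8},{"slide":[46,-24,-3],"turn":0,"grip":8},{"slide":[46,-24,-3],"turn":0,"grip":8},{"slide":[46,-24,-3],"turn":0,"grip":8},{"slide":[46,-24,-3],"turn":0,"grip":8},{"slide":[46,-24,-3],"turn":0,"grip":8},{"slide":[46,-24,-3],"turn":0,"grip":8},{"slide":[46,-24,-3],"turn":0,"grip":8},{"slide":[46,-24,-3],"turn":0,"grip":8},{"slide":[46,-24,-3],"turn":0,"grip":8},{"slide":[46,-24,-3],"turn":0,"grip":8},{"slide":[46,-24,-3],"turn":0,"grip":8}]'
python3 - <<'E'
from h import *
go((.515,.354,.20),13.5)
E
```

```text
time: 1.3
eef_pos: [0.6009, -0.2003, 0.2609]
tcp_rot: [0.976, 0.216, -0.0, -0.0]
contact_force: [0.6, -0.9, 0.2]
opening: 0.936
finger_force: 0.0
slide [ 15.59 -53.87   6.13] turn 0.2 yaw now 24.94 t 1.3 eef [ 0.6009 -0.2003  0.2609]
```

```bash
python3 -m inch '[{"slide":[15.6,-53.9,6],"turn":0.2,"grip":6},{"slide":[15.6,-53.9,6],"turn":0.2,"grip":6},{"slide":[15.6,-53.9,6],"turn":0.2,"grip":6},{"slide":[15.6,-53.9,6],"turn":0.2,"grip":6},{"slide":[15.6,-53.9,6],"turn":0.2,"grip":6},{"slide":[15.6,-53.9,6],"turn":0.2,"grip":6},{"slide":[15.6,-53.9,6],"turn":0.2,"grip":6},{"slide":[15.6,-53.9,6],"turn":0.2,"grip":6},{"slide":[15.6,-53.9,6],"turn":0.2,"grip":6},{"slide":[15.6,-53.9,6],"turn":0.2,"grip":6},{"slide":[15.6,-53.9,6],"turn":0.2,"grip":6},{"slide":[15.6,-53.9,6],"turn":0.2,"grip":6},{"slide":[15.6,-53.9,6],"turn":0.2,"grip":6},{"slide":[15.6,-53.9,6],"turn":0.2,"grip":6}]'
python3 - <<'E'
from h import *
st=ctrl.get_state();p,d=ctrl.read_camera("wrist");cv2.imwrite("pics/w1.png",p[:,:,::-1])
K,W=cam("wrist",st);M=masks(p)
for c,s,m in blobs(M["red"],100): print(c,s,rect(m,K,W,.062),rect(m,K,W,.042))
E
```

```text
time: 2.7
eef_pos: [0.5167, 0.3502, 0.201]
tcp_rot: [0.993, 0.115, -0.0, 0.001]
contact_force: [-0.1, 1.2, -0.9]
opening: 0.703
finger_force: 0.0
[250.5709 180.5099] [242 147  16  61 755] (array([519.6184, 356.9302]), (66.38236236572266, 15.827997207641602), 13.222612380981445) (array([514.2476, 356.1024]), (71.09075927734375, 16.950626373291016), 13.222602844238281)
```

View pics/w1.png

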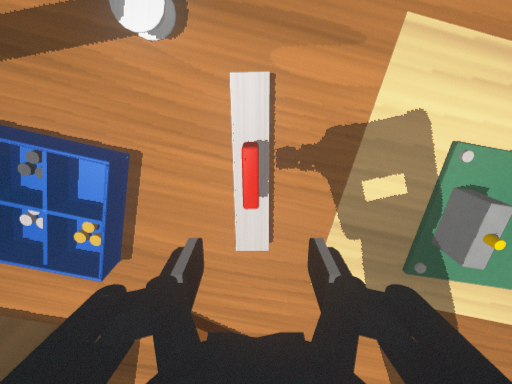

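The wrist view shows the key clearly between the open fingers, with the fin at (250,180) and the key roughly aligned with the tool. Next I descend onto the fin.

```bash
python3 -c "
from h import *
go((.5155,.3555,.030),13.3)"
```

```text
slide [-0.02 -0.6  17.13] turn -0.003 yaw now 13.12 t 2.75 eef [0.517  0.3498 0.2013]
```

```bash
python3 -m inch '[{"slide":[0,-0.6,5],"turn":0,"grip":6},{"slide":[0,-0.6,10],"turn":0,"grip":6},{"slide":[0,-0.6,13],"turn":0,"grip":6},{"slide":[0,-0.6,15],"turn":0,"grip":6},{"slide":[0,-0.6,16],"turn":0,"grip":6},{"slide":[0,-0.6,17],"turn":0,"grip":6},{"slide":[0,-0.6,17],"turn":0,"grip":6},{"slide":[0,-0.6,17],"turn":0,"grip":1},{"slide":[0,-0.6,17],"turn":0,"grip":1},{"slide":[0,-0.6,17],"turn":0,"grip":1},{"slide":[0,-0.6,17],"turn":0,"grip":1},{"slide":[0,-0.6,17],"turn":0,"grip":1},{"slide":[0,-0.6,17],"turn":0,"grip":1},{"slide":[0,-0.6,17],"turn":0,"grip":1},{"slide":[0,-0.6,17],"turn":0,"grip":1}]' 60
```

```text
time: 4.25
eef_pos: [0.5156, 0.3578, 0.0324]
tcp_rot: [0.993, 0.115, 0.001, -0.0]
contact_force: [0.1, -2.3, 5.4]
opening: 0.196
finger_force: 61.3
```

Grasped (17 mm opening, 61 N). Lift.

```bash
python3 -m inch '[{"slide":[0,0,-3],"turn":0,"grip":1},{"slide":[0,0,-7],"turn":0,"grip":1},{"slide":[0,0,-11],"turn":0,"grip":1},{"slide":[0,0,-15],"turn":0,"grip":1},{"slide":[0,0,-16],"turn":0,"grip":1},{"slide":[0,0,-16],"turn":0,"grip":1}]'
python3 -c "
from h import *
go((.517,.0192,.190),93.8)"
```

```text
time: 4.85
eef_pos: [0.5153, 0.3581, 0.1922]
tcp_rot: [0.993, 0.115, 0.001, -0.001]
contact_force: [0.3, -0.7, -2.7]
opening: 0.199
finger_force: 60.3
slide [-7.59 33.03  0.17] turn -1.406 yaw now 13.23 t 4.85 eef [0.5153 0.3581 0.1922]
```

```bash
python3 -m inch '[{"slide":[-1,4,0],"turn":-0.14,"grip":1},{"slide":[-2,8,0],"turn":-0.28,"grip":1},{"slide":[-3,12,0],"turn":-0.42,"grip":1},{"slide":[-4,16,0],"turn":-0.56,"grip":1},{"slide":[-5,20,0],"turn":-0.7,"grip":1},{"slide":[-6,24,0],"turn":-0.84,"grip":1},{"slide":[-6.6,28,0],"turn":-0.98,"grip":1},{"slide":[-7.2,31,0],"turn":-1.12,"grip":1},{"slide":[-7.6,33,0],"turn":-1.26,"grip":1},{"slide":[-7.6,33,0],"turn":-1.36,"grip":1},{"slide":[-7.6,33,0],"turn":-1.406,"grip":1},{"slide":[-7.6,33,0],"turn":-1.406,"grip":1},{"slide":[-7.6,33,0],"turn":-1.406,"grip":1},{"slide":[-7.6,33,0],"turn":-1.406,"grip":1}]'
python3 - <<'E'
from h import *
go((.517,.0192,.190),93.8)
st=ctrl.get_state();p,d=ctrl.read_camera("wrist");cv2.imwrite("pics/w2.png",p[:,:,::-1])
p2,d2=ctrl.read_camera("side")
cv2.imwrite("pics/s2.png",p2[:,:,::-1]);cv2.imwrite("pics/ws2.png",np.hstack([cv2.resize(x,(400,300)) for x in(p,p2)])[:,:,::-1])
K,W=cam("wrist",st);M=masks(p)
for n,z in(("yellow",.088),("red",.012)):
  for c,s,m in blobs(M[n],20): print(n,c,s[4],onplane(K,W,c,z))
E
```

```text
time: 6.25
eef_pos: [0.5157, 0.0193, 0.1897]
tcp_rot: [0.684, 0.73, -0.001, -0.001]
contact_force: [1.7, 0.3, -3.2]
opening: 0.195
finger_force: 60.2
slide [-0.02  0.13 -0.03] turn -0.001 yaw now 93.76 t 6.25 eef [0.5157 0.0193 0.1897]
yellow [500.5703 151.8008] 256 [[0.7327 0.0725 0.088 ]]
red [496.1156 176.3693] 398 [[0.8065 0.0345 0.012 ]]
red [255.2604 263.3174] 4005 [[ 0.5231 -0.1058  0.012 ]]
```

View pics/ws2.png

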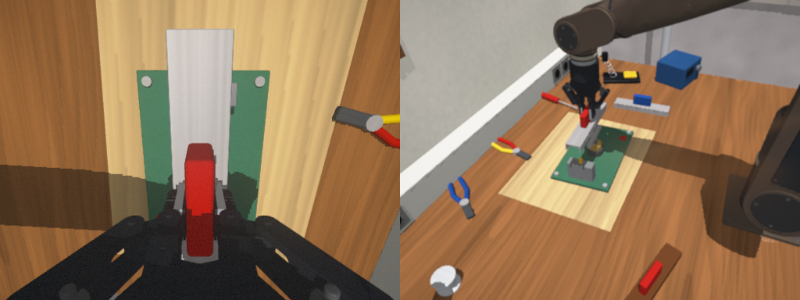

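The key hangs level and parallel to the plate, over the screw. I'll check the key's offset in the grip using its far end.

```bash
python3 - <<'E'
from h import *
st=ctrl.get_state();p=cv2.imread("pics/w2.png")[:,:,::-1].copy();K,W=cam("wrist",st)
F=lambda q:(lambda d:(np.c_[d@[.998,.066],d@[-.066,.998]]*1000))(q[:,:2]-[.5205,-.0357])
h=cv2.cvtColor(p,cv2.COLOR_RGB2HSV);g=(h[...,1]<40)&(h[...,2]>110);g[:, :205]=0;g[:,308:]=0
for r in(50,100,150):
    xs=np.nonzero(g[r])[0];print(r,xs.min(),xs.max(),F(onplane(K,W,[[xs.min(),r],[xs.max(),r]],.1793)))
top=np.nonzero(g[:,256])[0].min();print("end",top,F(onplane(K,W,[[256,top]],.1793)))
m=masks(p)["red"];m[:,350:]=0;ys,xs=np.nonzero(m);print("fin top front",F(onplane(K,W,[[256,ys.min()]],.2197)))
pl=(h[...,0]>65)&(h[...,0]<90)&(h[...,1]>80)
for r in(110,150):
    xs=np.nonzero(pl[r])[0];print("plate",r,F(onplane(K,W,[[xs.min(),r],[xs.max(),r]],.012)))
go((.517,.0192,.190),93.8)
E
```

```text
50 213 298 [[-22.2347 161.3263]
 [ 20.9784 161.2693]]
100 215 296 [[-22.3611 137.2696]
 [ 21.0603 137.2209]]
150 217 294 [[-22.5022 110.4426]
 [ 21.1517 110.4033]]
end 37 [[ -0.368  167.1496]]
fin top front [[-0.4354 92.4192]]
plate 110 [[-89.4663 128.4383]
 [ 96.8822 128.2373]]
plate 150 [[-90.048   83.214 ]
 [ 96.6148  83.0461]]
slide [-0.01  0.09  0.06] turn -0.0 yaw now 93.78 t 6.35 eef [0.5161 0.0193 0.1906]
```

```bash
python3 -m inch '[{"slide":[-0.1,0.2,3],"turn":0,"grip":1},{"slide":[-0.1,0.2,5],"turn":0,"grip":1},{"slide":[-0.1,0.2,6],"turn":0,"grip":1},{"slide":[-0.1,0.2,6.5],"turn":0,"grip":1},{"slide":[-0.1,0.2,7],"turn":0,"grip":1},{"slide":[-0.1,0.2,7.3],"turn":0,"grip":1},{"slide":[-0.1,0.2,7.6],"turn":0,"grip":1},{"slide":[-0.1,0.2,7.6],"turn":0,"grip":1}]'
```

```text
time: 7.15
eef_pos: [0.5186, 0.0181, 0.1154]
tcp_rot: [0.683, 0.73, 0.0, 0.0]
contact_force: [0.1, -1.0, -2.3]
opening: 0.198
finger_force: 60.1
```

No contact; the slot is past the tops. Lower the rest of the way.

```bash
python3 -m inch '[{"slide":[0,0,0.3],"turn":0,"grip":1},{"slide":[0,0,0.6],"turn":0,"grip":1},{"slide":[0,0,0.8],"turn":0,"grip":1},{"slide":[0,0,1.0],"turn":0,"grip":1},{"slide":[0,0,1.1],"turn":0,"grip":1},{"slide":[0,0,1.1],"turn":0,"grip":1},{"slide":[0,0,1.1],"turn":0,"grip":1}]'
```

```text
time: 7.85
eef_pos: [0.5185, 0.0181, 0.1045]
tcp_rot: [0.683, 0.73, -0.0, -0.0]
contact_force: [-0.5, -0.6, -0.5]
opening: 0.202
finger_force: 60.4
```

The key's weight is now carried by the rest block. Release and retreat up.

```bash
python3 -m inch '[{"slide":[0,0,0],"turn":0,"grip":4},{"slide":[0,0,0],"turn":0,"grip":4},{"slide":[0,0,0],"turn":0,"grip":4},{"slide":[0,0,0],"turn":0,"grip":4},{"slide":[0,0,-2],"turn":0,"grip":4},{"slide":[0,0,-5],"turn":0,"grip":4},{"slide":[0,0,-9],"turn":0,"grip":4},{"slide":[-5,0,-13],"turn":0,"grip":4},{"slide":[-9,0,-14],"turn":0,"grip":4},{"slide":[-13,0,-14],"turn":0,"grip":4},{"slide":[-16,0,-14],"turn":0,"grip":4},{"slide":[-16,0,-14],"turn":0,"grip":4},{"slide":[-16,0,-14],"turn":0,"grip":2}]'
python3 - <<'E'
from h import *
st=ctrl.get_state();p,d=ctrl.read_camera("wrist");t,dt=ctrl.read_camera("top");s,ds=ctrl.read_camera("side")
cv2.imwrite("pics/t3.png",t[:,:,::-1]);cv2.imwrite("pics/w3.png",p[:,:,::-1]);cv2.imwrite("pics/s3.png",s[:,:,::-1])
a=cv2.resize(p,(400,300));b=cv2.resize(s[130:250,180:340],(400,300))
cv2.imwrite("pics/ws3.png",np.hstack([a,b])[:,:,::-1])
K,W=cam("wrist",st)
for c,s_,m in blobs(masks(p)["red"],60): print(c,s_,rect(m,K,W,.134),onplane(K,W,c,.012))
print(st["time"],st["eef_pos"])
E
```

```text
time: 9.15
eef_pos: [0.5289, -0.1419, 0.2441]
tcp_rot: [0.684, 0.73, 0.0, -0.0]
contact_force: [0.7, -1.1, -0.3]
opening: 0.314
finger_force: 0.0
[246.1034  16.3793] [245   0   3  40  87] (array([512.0434,   1.849 ]), (27.448884963989258, 1.6175239086151123), -86.91909527778625) [[0.5063 0.0361 0.012 ]]
[261.3834  21.3589] [252   0  14  43 326] (array([522.2509,   1.3885]), (29.640579223632812, 10.720010757446289), -86.37572073936462) [[0.5249 0.0321 0.012 ]]
[492.4615  37.3895] [471  20  41  34 611] (array([715.8331,   1.7532]), (42.10719299316406, 11.965591430664062), -25.257354736328125) [[0.8073 0.0329 0.012 ]]
[206.4107 157.8214] [197 149  19  19 280] (array([ 480.7555, -113.0369]), (17.1623592376709, 16.878093719482422), 47.11811828613281) [[ 0.4602 -0.1377  0.012 ]]
[446.5926 263.1128] [415 250  61  27 869] (array([ 737.358 , -210.4134]), (73.23094940185547, 17.870197296142578), -12.54278564453125) [[ 0.8409 -0.2822  0.012 ]]
9.15 [ 0.5289 -0.1419  0.2441]
```

View pics/ws3.png

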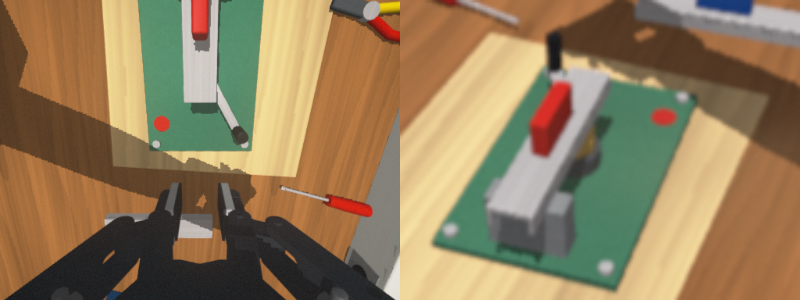

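The key sits on the rest block over the peg and bar, in line with the fixture. The mark is at wrist pixel (206,158) and the post's top is around (305,170). Now I locate the post precisely.

```bash
python3 - <<'E'
from h import *
st=ctrl.get_state();K,W=cam("wrist",st);p=cv2.imread("pics/w3.png")[:,:,::-1].copy()
v=p.max(2)<50; v[:,:285]=0;v[:,330:]=0;v[200:]=0;v[:140]=0
O=np.array([.5215,-.0357])
for c,s,m in blobs(v,30):
    print(c,s)
    for z in(.092,.07,.047):
        q=onplane(K,W,c,z)[0];e=q[:2]-O;print(z,q,np.hypot(*e),np.degrees(np.arctan2(e[1],e[0])))
    cs,_=cv2.findContours(m.astype(np.uint8),0,2);c_,r=cv2.minEnclosingCircle(cs[0]);print(c_,r)
for a in(-57.2,):
    q=O+.12*np.array([np.cos(np.radians(a)),np.sin(np.radians(a))]);print(q);go((*q,.17),a+180)
E
python3 -c "
import cv2;a=cv2.imread('pics/w3.png')[110:210,250:360];cv2.imwrite('pics/w3c.png',cv2.resize(a,None,fx=5,fy=5,interpolation=2))"
```

```text
[ 0.5865 -0.1366]
slide [-0.01  5.77  7.41] turn -0.505 yaw now 93.86 t 9.3 eef [ 0.5289 -0.1404  0.2441]
```

View pics/w3c.png

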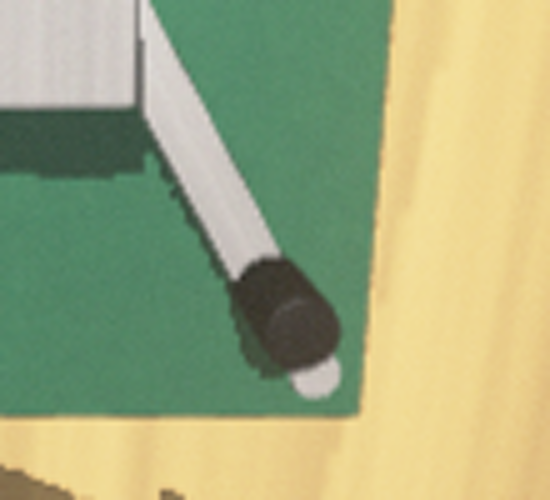

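The post's top disc is at crop (305,333), which is wrist pixel (311,176.6). Its base, near (262,285), is pixel (302,167).

```bash
python3 - <<'E'
from h import *
st=ctrl.get_state();K,W=cam("wrist",st);O=np.array([.5215,-.0357])
q=onplane(K,W,[311,176.6],.092)[0];e=q[:2]-O;a=np.degrees(np.arctan2(e[1],e[0]));print(q,np.hypot(*e),a)
go((q[0],q[1],.17),a+180)
E
```

```text
[ 0.5907 -0.1337  0.092 ] 0.11997496583862276 -54.77946590479609
slide [0.25 6.21 7.41] turn -0.547 yaw now 93.86 t 9.3 eef [ 0.5289 -0.1404  0.2441]
```

```bash
python3 -m inch '[{"slide":[0.2,3,0],"turn":-0.15,"grip":4.5},{"slide":[0.2,6.2,2],"turn":-0.3,"grip":4.5},{"slide":[0.2,6.2,5],"turn":-0.45,"grip":4.5},{"slide":[0.2,6.2,7],"turn":-0.547,"grip":4.5},{"slide":[0.2,6.2,9],"turn":-0.547,"grip":4.5},{"slide":[0.2,6.2,11],"turn":-0.547,"grip":4.5},{"slide":[0.2,6.2,13],"turn":-0.547,"grip":4.5},{"slide":[0.2,6.2,15],"turn":-0.547,"grip":4.5},{"slide":[0.2,6.2,17],"turn":-0.547,"grip":4.5},{"slide":[0.2,6.2,18.2],"turn":-0.547,"grip":4.5},{"slide":[0.2,6.2,18.2],"turn":-0.547,"grip":4.5}]'
python3 - <<'E'
from h import *
O=np.array([.5215,-.0357]);np.set_printoptions(suppress=True,precision=2)
for k in range(1,19):
    a=-54.8-k*66.6/18;r=np.radians(a);go((O[0]+.12*np.cos(r),O[1]+.12*np.sin(r),.062),a+180)
E
```

```text
time: 10.4
eef_pos: [0.5894, -0.1339, 0.0601]
tcp_rot: [0.46, 0.888, -0.0, -0.002]
contact_force: [-0.6, 0.6, 0.4]
opening: 0.527
finger_force: 0.0
slide [-0.04 -0.66 -0.18] turn 0.065 yaw now 125.2 t 10.4 eef [ 0.59 -0.13  0.06]
slide [ 0.04 -1.43 -0.18] turn 0.129 yaw now 125.2 t 10.4 eef [ 0.59 -0.13  0.06]
slide [ 0.16 -2.2  -0.18] turn 0.194 yaw now 125.2 t 10.4 eef [ 0.59 -0.13  0.06]
slide [ 0.33 -2.95 -0.18] turn 0.258 yaw now 125.2 t 10.4 eef [ 0.59 -0.13  0.06]
slide [ 0.56 -3.69 -0.17] turn 0.323 yaw now 125.2 t 10.4 eef [ 0.59 -0.13  0.06]
slide [ 0.83 -4.42 -0.17] turn 0.387 yaw now 125.2 t 10.4 eef [ 0.59 -0.13  0.06]
slide [ 1.14 -5.13 -0.17] turn 0.452 yaw now 125.2 t 10.4 eef [ 0.59 -0.13  0.06]
slide [ 1.5  -5.81 -0.17] turn 0.517 yaw now 125.2 t 10.4 eef [ 0.59 -0.13  0.06]
slide [ 1.91 -6.47 -0.16] turn 0.581 yaw now 125.2 t 10.4 eef [ 0.59 -0.13  0.06]
slide [ 2.35 -7.11 -0.16] turn 0.646 yaw now 125.2 t 10.4 eef [ 0.59 -0.13  0.06]
slide [ 2.84 -7.71 -0.16] turn 0.71 yaw now 125.2 t 10.4 eef [ 0.59 -0.13  0.06]
slide [ 3.36 -8.28 -0.15] turn 0.775 yaw now 125.2 t 10.4 eef [ 0.59 -0.13  0.06]
slide [ 3.92 -8.82 -0.15] turn 0.839 yaw now 125.2 t 10.4 eef [ 0.59 -0.13  0.06]
slide [ 4.52 -9.32 -0.15] turn 0.904 yaw now 125.2 t 10.4 eef [ 0.59 -0.13  0.06]
slide [ 5.14 -9.78 -0.14] turn 0.969 yaw now 125.2 t 10.4 eef [ 0.59 -0.13  0.06]
slide [  5.79 -10.19  -0.14] turn 1.033 yaw now 125.2 t 10.4 eef [ 0.59 -0.13  0.06]
slide [  6.47 -10.57  -0.14] turn 1.098 yaw now 125.2 t 10.4 eef [ 0.59 -0.13  0.06]
slide [  7.17 -10.9   -0.13] turn 1.162 yaw now 125.2 t 10.4 eef [ 0.59 -0.13  0.06]
```

```bash
python3 -m inch '[{"slide":[0,0,0],"turn":0,"grip":2.6},{"slide":[0,0,0],"turn":0,"grip":2.6},{"slide":[0,0,0],"turn":0,"grip":2.6},{"slide":[0,0,0],"turn":0,"grip":2.6},{"slide":[0,-0.7,0],"turn":0.06,"grip":2.6},{"slide":[0,-1.4,0],"turn":0.13,"grip":2.6},{"slide":[0.2,-2.2,0],"turn":0.19,"grip":2.6},{"slide":[0.3,-2.9,0],"turn":0.26,"grip":2.6},{"slide":[0.6,-3.7,0],"turn":0.32,"grip":2.6},{"slide":[0.8,-4.4,0],"turn":0.39,"grip":2.6},{"slide":[1.1,-5.1,0],"turn":0.45,"grip":2.6},{"slide":[1.5,-5.8,0],"turn":0.52,"grip":2.6},{"slide":[1.5,-5.8,0],"turn":0.52,"grip":2.6}]'
python3 - <<'E'
from h import *
O=np.array([.5215,-.0357])
t,_=ctrl.read_camera("side");cv2.imwrite("pics/s4.png",cv2.resize(t[110:270,160:360],(750,600))[:,:,::-1])
np.set_printoptions(suppress=True,precision=2)
for k in range(9,19):
    a=-54.8-k*66.6/18;r=np.radians(a);go((O[0]+.12*np.cos(r),O[1]+.12*np.sin(r),.062),a+180)
E
```

```text
time: 11.7
eef_pos: [0.5347, -0.1569, 0.0629]
tcp_rot: [0.674, 0.739, 0.0, 0.001]
contact_force: [-0.3, 0.4, 0.4]
opening: 0.305
finger_force: 0.0
slide [ 0.2  -0.92  0.09] turn 0.061 yaw now 95.38 t 11.75 eef [ 0.53 -0.16  0.06]
slide [ 0.28 -1.69  0.09] turn 0.125 yaw now 95.38 t 11.75 eef [ 0.53 -0.16  0.06]
slide [ 0.4  -2.45  0.09] turn 0.19 yaw now 95.38 t 11.75 eef [ 0.53 -0.16  0.06]
slide [ 0.57 -3.21  0.09] turn 0.255 yaw now 95.38 t 11.75 eef [ 0.53 -0.16  0.06]
slide [ 0.79 -3.95  0.08] turn 0.319 yaw now 95.38 t 11.75 eef [ 0.53 -0.16  0.06]
slide [ 1.06 -4.68  0.08] turn 0.384 yaw now 95.38 t 11.75 eef [ 0.53 -0.16  0.06]
slide [ 1.37 -5.39  0.08] turn 0.448 yaw now 95.38 t 11.75 eef [ 0.53 -0.16  0.06]
slide [ 1.73 -6.07  0.08] turn 0.513 yaw now 95.38 t 11.75 eef [ 0.53 -0.16  0.06]
slide [ 2.13 -6.74  0.08] turn 0.577 yaw now 95.38 t 11.75 eef [ 0.53 -0.16  0.06]
slide [ 2.57 -7.37  0.08] turn 0.642 yaw now 95.38 t 11.75 eef [ 0.53 -0.16  0.06]
```

View pics/s4.png

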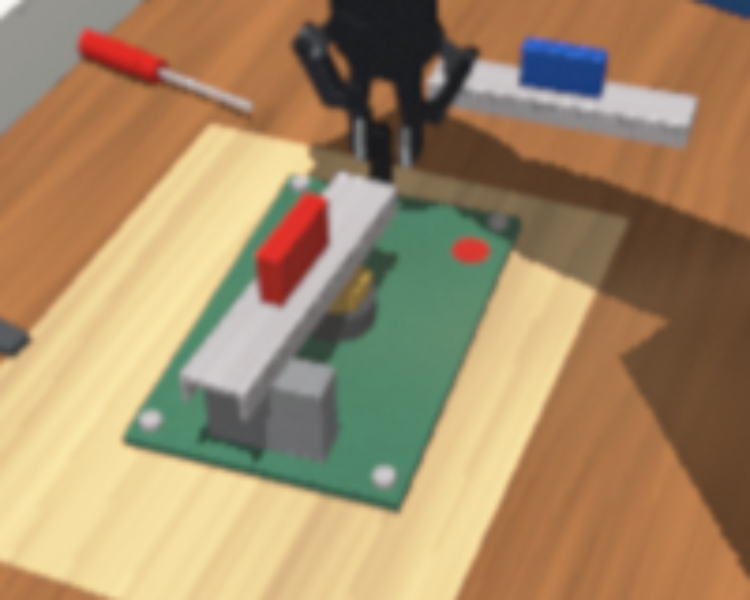

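The post is between the fingers and following. The key has shifted a little on its block, so I'll measure its pose.

```bash
cat > key.py <<'E'
from h import *
p,_=ctrl.read_camera("top");K,W=cam("top");O=np.array([.5215,-.0357])
h=cv2.cvtColor(p,cv2.COLOR_RGB2HSV);cv2.imwrite("pics/tk.png",p[:,:,::-1])
for c,s,m in blobs(masks(p)["red"],20):
    if 215<c[0]<330 and 130<c[1]<215:
        q,sz,t=rect(m,K,W,.134);d=q-O*1000;print("fin(.134) fixture",d@[.998,.066],d@[-.066,.998],sz,"yaw rel",(t%180)-93.8,"floor",onplane(K,W,c,.012)[0])
g=(h[...,1]<45)&(h[...,2]>110);g[:,:215]=0;g[:,330:]=0;g[:125]=0;g[215:]=0
for c,s,m in blobs(g,60):
    q,sz,t=rect(m,K,W,.094);d=q-O*1000;print("grey(.094)",d@[.998,.066],d@[-.066,.998],sz,(t%180)-93.8)
E
python3 key.py
```

```text
fin(.134) fixture 2.951998721313477 53.73993659362793 (66.84806823730469, 19.081724166870117) yaw rel -6.645184326171872 floor [0.5348 0.0209 0.012 ]
grey(.094) -6.0156758087158195 54.50522477111817 (215.8054656982422, 77.10789489746094) -3.0488744854927035
```

The key's yaw is about 6.6° off with its centre near x 3 mm, so the play has been taken up well within tolerance. I'll continue the swing.

```bash
python3 -m inch '[{"slide":[0.2,-0.8,0],"turn":0.06,"grip":2.6},{"slide":[0.3,-1.6,0],"turn":0.12,"grip":2.6},{"slide":[0.4,-2.4,0],"turn":0.19,"grip":2.6},{"slide":[0.6,-3.2,0],"turn":0.25,"grip":2.6},{"slide":[0.8,-3.9,0],"turn":0.32,"grip":2.6},{"slide":[1.1,-4.7,0],"turn":0.38,"grip":2.6},{"slide":[1.4,-5.4,0],"turn":0.45,"grip":2.6},{"slide":[1.7,-6.1,0],"turn":0.51,"grip":2.6},{"slide":[2.1,-6.7,0],"turn":0.58,"grip":2.6},{"slide":[2.6,-7.4,0],"turn":0.64,"grip":2.6},{"slide":[2.8,-7.6,0],"turn":0.66,"grip":2.6},{"slide":[2.8,-7.6,0],"turn":0.66,"grip":2.6}]'; python3 key.py
```

```text
time: 13.0
eef_pos: [0.4569, -0.136, 0.0628]
tcp_rot: [0.876, 0.482, 0.0, 0.001]
contact_force: [1.1, -0.6, -0.3]
opening: 0.303
finger_force: 0.5
fin(.134) fixture 2.883261332702637 53.92816229400635 (66.49008178710938, 18.901870727539062) yaw rel -6.645184326171872 floor [0.5348 0.0209 0.012 ]
grey(.094) -6.0156758087158195 54.50522477111817 (215.8054656982422, 77.10789489746094) -3.0488744854927035
```

TCP is over the mark. Open, rise, and look.

```bash
python3 -m inch '[{"slide":[0,0,0],"turn":0,"grip":4},{"slide":[0,0,0],"turn":0,"grip":4},{"slide":[0,0,0],"turn":0,"grip":4},{"slide":[0,0,-3],"turn":0,"grip":4},{"slide":[0,0,-7],"turn":0,"grip":4},{"slide":[0,0,-12],"turn":0,"grip":4},{"slide":[-4,4,-16],"turn":0,"grip":4},{"slide":[-8,8,-18],"turn":0,"grip":4},{"slide":[-8,8,-18],"turn":0,"grip":4},{"slide":[-8,8,-18],"turn":0,"grip":4}]'; python3 key.py
python3 - <<'E'
from h import *
st=ctrl.get_state();p,_=ctrl.read_camera("wrist");cv2.imwrite("pics/w5.png",p[:,:,::-1]);s,_=ctrl.read_camera("side")
cv2.imwrite("pics/ws5.png",np.hstack([cv2.resize(p,(400,300)),cv2.resize(s[130:250,180:340],(400,300))])[:,:,::-1])
K,W=cam("wrist",st);print(st["eef_pos"],st["contact_force"]);
P=np.linalg.inv(W)@np.array([.459,-.138,.012,1]);print("mark px",K@P[:3]/P[2])
P=np.linalg.inv(W)@np.array([.459,-.138,.092,1]);print("post top px if on mark",K@P[:3]/P[2])
E
```

```text
time: 14.05
eef_pos: [0.4821, -0.2497, 0.2448]
tcp_rot: [0.877, 0.48, 0.001, 0.002]
contact_force: [-0.3, 0.1, 0.7]
opening: 0.466
finger_force: 0.0
fin(.134) fixture 3.0072691680908203 54.995691781616216 (64.34103393554688, 18.901870727539062) yaw rel -6.645184326171872 floor [0.5348 0.0211 0.012 ]
grey(.094) -13.205006481933593 35.746245812988285 (260.16961669921875, 80.409912109375) -7.890843200683591
[ 0.4812 -0.2475  0.2429] [-0.5519  0.9467 -1.3429]
mark px [195.526 103.423   1.   ]
post top px if on mark [179.2974 103.4865   1.    ]
```

View pics/ws5.png

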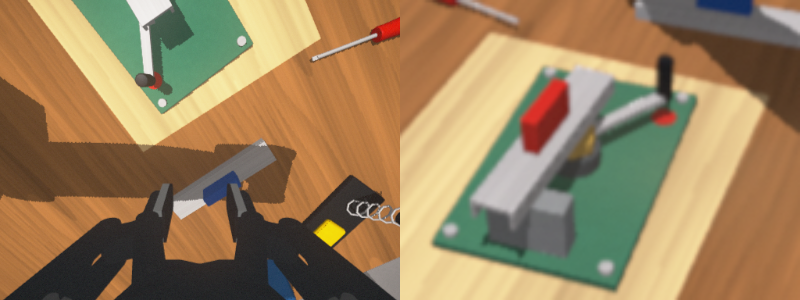

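The post's top is at wrist pixel (183,102) against an expected (179,103), about 3 mm off the mark. One depth check that the key is fully down and level, then hand in.

```bash
python3 - <<'E'
from h import *
p,d=ctrl.read_camera("top");K,W=cam("top");Wi=np.linalg.inv(W)
ax=np.array([np.cos(np.radians(87.1)),np.sin(np.radians(87.1))]);c=np.array([.5214,.0194])
for s in(-.09,-.06,0,.06,.09):
    q=c+s*ax;z=.134 if s==0 else .094;P=Wi@np.array([*q,z,1]);u,v=(K@P[:3]/P[2])[:2].round().astype(int)
    dd=np.median(d[v-1:v+2,u-1:u+2]);X=W@np.r_[np.linalg.inv(K)@[u,v,1]*dd,1];print(s,X[:3])
st=ctrl.get_state();print(st["time"],st["contact_force"])
E
```

```text
-0.09 [ 0.5162 -0.0719  0.0921]
-0.06 [ 0.5187 -0.0393  0.0922]
0 [0.5224 0.0194 0.131 ]
0.06 [0.5262 0.0792 0.091 ]
0.09 [0.5256 0.1086 0.0931]
14.25 [-0.0558  0.3736  0.5012]
```

The key is level and fully down (key top at z about 0.092, expected 0.094).

```bash
python3 -c "
from plant import ctrl
print(ctrl.sign_off())"
```

```text
the job is handed in; nothing more can be done
None
```

I handed the job in at about 14 s, but no verdict came back: by camera, the red key is fully down over the T-bar and peg, the lever post is about 3 mm from the mark, and the blue key was never touched. I did not measure the screw's angle directly; the key's play should keep it within 20 degrees.

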